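Seal weighing bottles in a dry-storage drawer with a draw latch

TASK

Put the lidded glass weighing bottles away in the dry-storage chamber (the low white box with the drawer): pull the drawer out by its black tongue, stand every weighing bottle upright in a cell of its own and push the drawer home. Then fold the wire loop of the latch on the roof forward so that its bar hooks in front of the keeper on the drawer, and push the lever back and down past its toggle point until it lies flat and holds the drawer shut under tension. The rubber stopper left on the roof is in the lever's way: put it in the open porcelain dish, and leave everything else on the bench alone.

Things in the scene. Friction and masses are not known exactly. Their poses are not given: they have to be found in the camera images.
- bottle_0_mid (a point): centre (25 mm above the underside) of a lidded glass weighing bottle with white contents: round, 32 mm in diameter, 40 mm tall to the lid's top and 50 mm with its 12 mm knob, about 60 g; z is its own axis, up when it stands. Grip its body (not the knob). Stands on the worktop to the right of the drawer; may be absent (None from the start)
- bottle_1_mid (a point): the same for a second such weighing bottle (may be absent)
- bottle_2_mid (a point): the same for a third such weighing bottle (may be absent); two or three are there
- stopper_mid (a point): centre (13 mm above the underside) of a red-brown rubber stopper, a round plug 34 mm wide and 26 mm tall, 40 g, standing on the chamber's roof where the lever comes down, below the thrown-back loop; once the loop is folded forward there is room to grip it from above
- dish_in (a point): middle of the inner floor of the small open white porcelain dish, 78 mm wide at its rim, 62 mm across its flat floor, 12 mm tall, walls 3 mm thick, floor 4 mm above the worktop; it stands near the weighing bottles
- roof_front (a point): middle of the front edge of the top of the dry-storage chamber: a white box fixed to the worktop, 120 mm deep, 149 mm wide, roof 72 mm above the worktop. Its axes are the chamber's: x points from its front (the drawer's side) to its back, z up, y to the left when looking along x. Its front faces about to the robot's right (world -y), so x is about world +y
- drawer (a joint): how far the chamber's drawer is pulled out, along the chamber's -x (m): 0 = shut against its stop and gasket, 0.100 = fully out. It slides with 1 to 2 N and stays where it is left
- cells (a point): on the drawer's floor (12 mm above the worktop), middle of the middle of its three cells; axes as the chamber's. Cells lie in a row along y, centres 43 mm apart, 41 x 41 mm inside, walls 20 mm high, 2 mm thick. The back of the drawer's 72 mm tall front plate is 44 mm before this point; with the drawer fully out the roof's edge is 58 mm behind it
- tongue (a point): the black pull tongue that stands out level from the top of the drawer's front: 46 mm long, 38 mm wide (y), 10 mm thick with its top level with the roof; this point is at half its thickness, on its middle line, 16 mm from its free end. It can be pinched across its width from above, to pull or push the drawer
- keeper (a point): the latch keeper, a sprung steel hook 20 mm wide on the root of the tongue; axes as the chamber's. This point is at the foot of its post's front face, 2 mm above the tongue's top, 18 mm in front of the roof's edge when the drawer is shut. The post is 15 mm tall; its lip reaches 6 mm forward, underside 12.5 mm above this point, and holds the loop's bar down
- hook (a joint): how far the sprung keeper hook is pulled back on the drawer by the tight loop (m): 0 = slack, about 0.0013 = latched (8 N per mm)
- lever (a joint): angle of the latch lever (rad): 0 = flat, pointing back over the roof (latched); grows as it swings up and forward; 2.0 = fully open, leaning over the drawer's front. Turns about a level pin along the chamber's y, stays where left. The hooked loop goes tight at about 0.9, the toggle point is at about 0.25, below it the latch pulls itself shut; about 4 N at its end is enough
- lever_pivot (a point): the lever's pivot axis, at its middle, 36 mm behind the roof's front edge, 12 mm above the roof. The lever is a steel channel 24 mm wide reaching 62 mm from the pivot, its outer 18 mm turned up a little as a thumb tab. The loop's hinge is on the lever, 17 mm from this pivot; with the lever open it is about 2 mm in front of this pivot and 16 mm above it
- lever_tip (a point): on the outer face of the lever's thumb tab, 53 mm from the pivot and about 7 mm off the line from the pivot along the lever; this face looks up when the lever is flat and away from the roof (to the drawer's side) when it stands open
- bail_bar (a point): middle of the cross bar of the latch's wire loop: a black sleeve 9 mm thick, 30 mm long (y); the loop is 43 mm wide and swings freely, its bar 73 mm from its hinge on the lever. At the start it is thrown back, hanging over the roof behind the lever. Swung up and over the lever's end it falls forward by itself and lies on the tongue before the keeper if the drawer is shut to within 8 mm
- timer: a white lab timer, 64 x 64 x 20 mm, left of the chamber; not to be disturbed
- pen: a blue pen, 11 x 133 x 13 mm, lying before the laptop; not to be disturbed
- petri: a clear lidded petri dish, 61 mm wide, 13 mm tall, lying beyond the chamber; not to be disturbed

How it is judged:
On the way, in this order (a step that is already met when the one before it is completed fails the run):
1. every bottle stands in a cell of the pulled-out drawer (value of joint drawer above 0.04 m and x of bottle_0_mid in the frame of cells between -0.006 and 0.006 m and y of bottle_0_mid in the frame of cells between -0.05 and 0.05 m and z of bottle_0_mid in the frame of cells between 0.02 and 0.029 m and angle between each of bottle_0_mid, bottle_1_mid, bottle_2_mid's own z axis and vertical below 0.12 rad and x of bottle_1_mid in the frame of cells between -0.006 and 0.006 m and y of bottle_1_mid in the frame of cells between -0.05 and 0.05 m and z of bottle_1_mid in the frame of cells between 0.02 and 0.029 m and x of bottle_2_mid in the frame of cells between -0.006 and 0.006 m and y of bottle_2_mid in the frame of cells between -0.05 and 0.05 m and z of bottle_2_mid in the frame of cells between 0.02 and 0.029 m), for 0.2 s.
2. the drawer is pushed home (value of joint drawer below 0.004 m), for 0.2 s.
3. the loop's bar lies in front of the keeper, below its lip, with the lever still up (x of bail_bar in the frame of keeper between -0.03 and -0.002 m and z of bail_bar in the frame of keeper between -0.001 and 0.0095 m and value of joint lever above 0.6 rad and value of joint drawer below 0.008 m), for 0.1 s.
At the end, for the whole second after the job is handed in: Each bottle upright (7 degrees) on its cell's floor; drawer within 2 mm of shut, lever within 0.1 rad of flat, loop's bar under the lip of the keeper, which is pulled 0.7 mm or more; stopper in the dish (20 mm from its middle, centre 22 mm above its floor at most), dish flat on the bench (x of bottle_0_mid in the frame of cells between -0.006 and 0.006 m and y of bottle_0_mid in the frame of cells between -0.05 and 0.05 m and z of bottle_0_mid in the frame of cells between 0.02 and 0.029 m and angle between each of bottle_0_mid, bottle_1_mid, bottle_2_mid's own z axis and vertical below 0.12 rad and x of bottle_1_mid in the frame of cells between -0.006 and 0.006 m and y of bottle_1_mid in the frame of cells between -0.05 and 0.05 m and z of bottle_1_mid in the frame of cells between 0.02 and 0.029 m and x of bottle_2_mid in the frame of cells between -0.006 and 0.006 m and y of bottle_2_mid in the frame of cells between -0.05 and 0.05 m and z of bottle_2_mid in the frame of cells between 0.02 and 0.029 m and x of bail_bar in the frame of keeper between -0.03 and -0.002 m and z of bail_bar in the frame of keeper between -0.001 and 0.0095 m and horizontal distance between stopper_mid and dish_in below 0.02 m and z of stopper_mid in the frame of dish_in between 0.005 and 0.022 m and value of joint drawer below 0.002 m and value of joint hook above 0.0007 m and value of joint lever below 0.1 rad and height (world z) of dish_in below 0.012 m and angle between dish_in's own z axis and vertical below 0.1 rad); the robot touches nothing.
It fails at once if the timer is shoved more than 6 cm from its place (distance of timer from where it was at the start of the episode above 0.06 m).
It fails at once if the blue pen is shoved more than 6 cm from its place (distance of pen from where it was at the start of the episode above 0.06 m).
It fails at once if the petri dish is shoved more than 6 cm from its place (distance of petri from where it was at the start of the episode above 0.06 m).
Of bottle_0, bottle_1, bottle_2 only 2 to 3 are there at a start; the rules pass over those that are not, and their reading is None.
At some moment in a run one of bottle_0, bottle_1, bottle_2, dish may be knocked a few centimetres aside while the robot is not near it.
It also fails if it takes over 192 s, if anything falls off the work surface, if the arm or the gripper's body presses on something with over 40 N, if the wrist force passes 120 N, or if a joint passes its speed limit or range.

ROBOT

A 6-joint arm with a two-finger parallel gripper is mounted at the origin on a cart in front of the work surface, level with it; the furniture and walls round the work are solid. World frame = base frame: x ahead of the robot, y to its left, z up, the work surface at z = 0. Lengths are in m, angles in rad, forces in N, time in s.
With the tool pointing down it reaches from about 0.325 to 0.925 m from the base axis. Payload 3.1 kg.
Tool frame: the origin (TCP) lies between the finger pads; the fingertips stand bot.tip_reach ahead of it and the grasp point (between the pads) lies 11 mm behind it (bot.tip_reach is the distance from the TCP to the fingertips, in m); z points along the fingers, y is the direction in which the jaws open and shut (so a half turn about z gives the same grasp; the last joint's range is limited). The gripper opens to 85 mm and grips with 20 to 120 N. Pads are 22 mm wide; open, the fingers measure 114 mm over their backs; the gripper's body (76 mm by 85 mm) begins 54 mm behind the grasp point. The pads swing forward as they close: fully open they stand 13 mm farther back than shut.
Start: joints at [-1.298, 0.217, 1.613, -0, 1.311, -0.112], TCP at [0.235, -0.579, 0.218] pointing down, gripper open.
Joint ranges: [-2.75, 2.75], [-0.78, 2.1], [0.31, 2.55], [-1.13, 4.27], [0.13, 2.63], [-2.58, 2.58]. Speed limits (rad/s): [2.79, 2.79, 3.14, 3.14, 3.14, 3.14].

INTERFACE

Orientations are given as a unit quaternion [x, y, z, w].
In Python, from cell import bot gives the robot as it stands. Calls block until the motion is done:
- bot.movep(position, orientation): joint-space move of the TCP to a pose.
- bot.move_straight(position, rate=0.15, rotation=None, guard=None): straight line of the TCP; rotation=None keeps the orientation; rate is the mean speed in m/s. With guard (N) it stops when the force on the tool has changed by that much, and returns True; else False.
- bot.move_joints(angles): joint-space move.
- bot.open() and bot.clamp(): open the fingers fully, or close them until they stop; the grip force is fixed at half the most.
- bot.wait(seconds).
- bot.inverse_kinematics(position, orientation): joint angles nearest the present ones, or None.
- bot.read_state(): the state.
- bot.read_camera(name): name is "scene" or "top"; returns a dict with "img" (420x560x3 uint8, red, green, blue), "mtx" (3x3 intrinsics, pixels), "D" ([k1, k2, p1, p2, k3] as OpenCV has them; the pictures are not rectified), "view" (4x4, takes a point from world to camera coordinates). Camera axes: x right, y down, z forward; pixel columns grow to the right and rows downward; lengths in m; the calibration is good to about 2 mm. A picture is of the moment at which its call begins. There is no depth.
A pose or a line that the arm cannot do raises bot.MotionError and nothing moves.
- bot.job_done(): hands the job in, once; it reports no verdict.
The state is a dict: "t": time; "q": joint angles; "qvel": joint speeds; "joint_efforts": joint torques, N m; "tool_pos": TCP position; "eef_rot": TCP orientation; "force": force on the tool from outside, world axes, zero at the start; "moment": the same for the moment, N m; "width": finger opening in m.
Only numpy, scipy, OpenCV 4.12 (cv2) and the standard library are available. Lean on these libraries where they do the work, as an engineer would, in place of code of your own. Each camera call takes 0.05 s, during which the arm holds its last target. There are 200 camera calls.

## Working session

There is one attempt and no reset: what is moved stays moved. The work goes in short steps, each a Python script; the robot and the scene stay as the last script left them, time stands still between calls to the robot, and variables do not carry over. Pictures are saved under pics/ and viewed, about 12 in all and at most 16, crops included, and the job is handed in when it is done.

```bash
ls; mkdir -p pics; python3 - <<'E'
from cell import bot
import cv2, numpy as np
s=bot.read_state(); print(s['t'],s['tool_pos'],s['eef_rot'],s['width'],bot.tip_reach)
for n in ('scene','top'):
    c=bot.read_camera(n); cv2.imwrite(f'pics/{n}0.png',c['img'][:,:,::-1])
    print(n,c['mtx'].tolist() if hasattr(c['mtx'],'tolist') else c['mtx'],c['D'],np.round(c['view'],4).tolist())
E
```

```text
pics
0.0 [ 0.23441003 -0.57845068  0.21696366] [ 9.81545871e-01  1.91222963e-01 -9.61667306e-05 -1.21372058e-03] 0.08585902865086881 0.008
scene [[412.74542545013475, 0.0, 275.94168605061], [0.0, 412.74542545013475, 206.69782817233764], [0.0, 0.0, 1.0]] [-0.05176529  0.          0.          0.          0.        ] [[0.8892, -0.457, 0.0212, -0.5175], [-0.2278, -0.4824, -0.8458, 0.1224], [0.3967, 0.7473, -0.533, 0.8627], [0.0, 0.0, 0.0, 1.0]]
top [[379.2045453913508, 0.0, 278.92500393971034], [0.0, 379.2045453913508, 213.53292089851516], [0.0, 0.0, 1.0]] [-0.08471286  0.          0.          0.          0.        ] [[0.0151, -0.9999, 0.0075, -0.152], [-0.991, -0.016, -0.1327, 0.5186], [0.1328, -0.0055, -0.9911, 0.861], [0.0, 0.0, 0.0, 1.0]]
```

View pics/scene0.png

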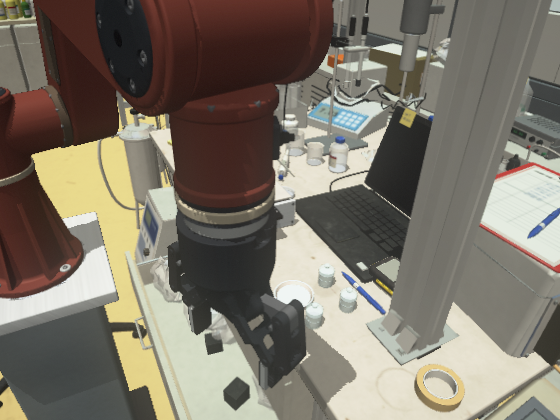

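View pics/top0.png

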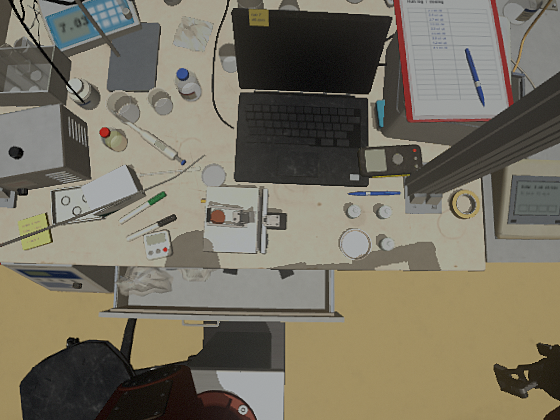

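The top view shows the chamber (205–268, 185–252), tongue (277,220), bottles near (352,209), (383,211), (387,242), and the dish (354,243). The scene view is mostly blocked by the arm. I'll zoom in next.

```bash
cat > h.py <<'E'
import cv2, numpy as np
from cell import bot
def cam(n='top'): return bot.read_camera(n)
def ray(c,u,v,z):
    p=cv2.undistortPoints(np.array([[[u,v]]],float),c['mtx'],c['D'])[0,0]
    R=c['view'][:3,:3];t=c['view'][:3,3];o=-R.T@t;d=R.T@np.array([p[0],p[1],1.])
    return o+d*(z-o[2])/d[2]
def proj(c,P):
    r=cv2.Rodrigues(c['view'][:3,:3])[0]
    return cv2.projectPoints(np.array(P,float).reshape(-1,3),r,c['view'][:3,3],c['mtx'],np.array(c['D']))[0][:,0]
def crop(c,x0,y0,x1,y1,k,name,pts=()):
    im=np.ascontiguousarray(cv2.resize(c['img'][y0:y1,x0:x1,::-1],None,fx=k,fy=k,interpolation=cv2.INTER_CUBIC))
    for u,v in pts: cv2.circle(im,(int((u-x0+.5)*k),int((v-y0+.5)*k)),2,(0,0,255),-1)
    cv2.imwrite('pics/'+name,im)
E
python3 - <<'E'
from h import *
c=cam()
crop(c,195,170,415,265,3.6,'z1.png')
E
```

```text
(no output)
```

View pics/z1.png

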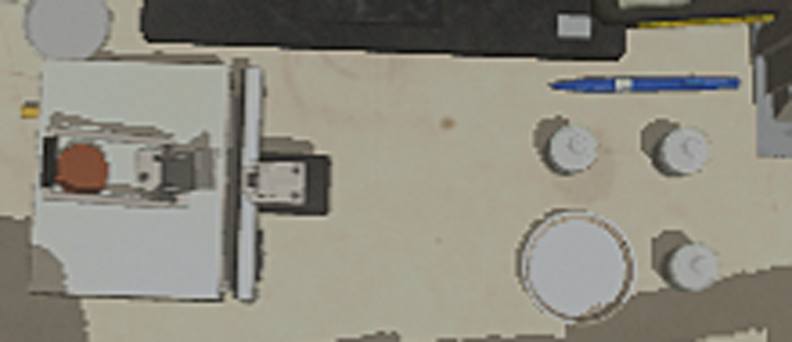

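Zoomed: roof front edge runs crop (230,65)–(220,300), tongue end (330,183), drawer looks slightly ajar. Three bottles sit at about (575,148), (685,150), (695,265), the dish at (577,265), the stopper at (82,168). Now measuring with masks.

```bash
python3 - <<'E'
from h import *
c=cam(); k=3.6
P=lambda x,y,z: ray(c,x/k+195-.4,y/k+170-.4,z)
for n,x,y,z in [('rf_L',230,65,.072),('rf_R',220,300,.072),('rb_L',42,60,.072),('rb_R',32,292,.072),('plateL',257,68,.072),('plateR',247,299,.072),('tong_end_L',330,155,.072),('tong_end_R',329,214,.072),('stop',82,165,.098),('bar',48,162,.09),
  ('k1',578,141,.05),('k2',690,142,.05),('k3',701,255,.05),('dish',577,267,.012)]:
    print(n,np.round(P(x,y,z),4))
hsv=cv2.cvtColor(c['img'],cv2.COLOR_RGB2HSV)
for b in [(352,209),(383,211),(387,242),(354,243)]:
    print(b,hsv[b[1]-1:b[1]+2,b[0]-1:b[0]+2].reshape(-1,3)[::4].tolist())
print('table',hsv[225,320].tolist())
m=((hsv[:,:,1]<26)&(hsv[:,:,2]>130)).astype(np.uint8); m[:, :330]=0; m[:,405:]=0; m[:195]=0; m[262:]=0
n,l,st,ce=cv2.connectedComponentsWithStats(m)
for i in range(1,n):
    if st[i,4]>60:
        print(st[i].tolist(),ce[i].round(1),[np.round(ray(c,*ce[i],z),4).tolist() for z in (.012,.035)])
E
```

```text
rf_L [ 0.5749 -0.096   0.072 ]
rf_R [ 0.4263 -0.0931  0.072 ]
rb_L [0.5763 0.0239 0.072 ]
rb_R [0.4292 0.0242 0.072 ]
plateL [ 0.5733 -0.1132  0.072 ]
plateR [ 0.4272 -0.1098  0.072 ]
tong_end_L [ 0.5183 -0.1602  0.072 ]
tong_end_R [ 0.481  -0.1601  0.072 ]
stop [ 0.5061 -0.0084  0.098 ]
bar [0.5086 0.014  0.09  ]
k1 [ 0.5331 -0.3219  0.05  ]
k2 [ 0.5336 -0.3957  0.05  ]
k3 [ 0.46   -0.4013  0.05  ]
dish [ 0.4534 -0.3283  0.012 ]
(352, 209) [[30, 2, 165], [30, 2, 165], [49, 15, 135]]
(383, 211) [[0, 0, 163], [30, 3, 165], [45, 6, 159]]
(387, 242) [[30, 3, 164], [42, 9, 141], [53, 6, 162]]
(354, 243) [[90, 5, 170], [90, 4, 171], [100, 5, 170]]
table [22, 38, 167]
[348, 204, 13, 13, 131] [354.  210.5] [[0.5346, -0.327, 0.012], [0.5312, -0.3222, 0.035]]
[379, 205, 14, 13, 133] [385.3 211.2] [[0.534, -0.4044, 0.012], [0.5307, -0.3977, 0.035]]
[340, 229, 32, 31, 636] [354.6 243.3] [[0.4544, -0.3276, 0.012], [0.4531, -0.3228, 0.035]]
[381, 238, 14, 13, 135] [387.7 243.7] [[0.4545, -0.4087, 0.012], [0.4532, -0.4019, 0.035]]
```

```bash
cat >> h.py <<'E'
YAW=1.553; XD=np.array([np.cos(YAW),np.sin(YAW),0]); YD=np.array([-XD[1],XD[0],0]); RF=np.array([.5006,-.0945,.072])
def ch(x,y,z): return RF+XD*x+YD*y+np.array([0,0,z])   # chamber coords from roof_front
def down(psi): return np.array([np.cos(psi/2),np.sin(psi/2),0,0])
def st(s=''):
    r=bot.read_state(); print(s,round(r['t'],1),np.round(r['tool_pos'],4),'F',np.round(r['force'],1),'w',round(r['width'],4))
E
python3 - <<'E'
from h import *
c=cam(); print('post',[np.round(ray(c,*p,0.01),3)[:2] for p in [(406,182),(406,213),(418,195)]])
p=ch(-.0495,0,-.016); print(p)
bot.movep(p+[0,0,.12],down(YAW)); bot.move_straight(p,.1,guard=15); st('at')
bot.clamp(); st('grip')
print(bot.move_straight(p-XD*.095,.06,guard=20)); st('pulled')
bot.open(); bot.move_straight(p-XD*.095+[0,0,.15],.15)
bot.movep([.33,-.45,.3],down(YAW)); st()
c=cam(); crop(c,195,170,415,265,3.6,'z2.png')
c=cam('scene'); crop(c,180,180,400,345,3.6,'s2.png')
E
```

```text
post [array([ 0.609, -0.459]), array([ 0.531, -0.457]), array([ 0.576, -0.489])]
[ 0.49971913 -0.14399216  0.056     ]
at 3.5 [ 0.5005 -0.1443  0.0568] F [-0.4 -0.8  0.3] w 0.0852
grip 4.0 [ 0.4997 -0.1441  0.0569] F [-2.9  0.4  5.2] w 0.0332
False
pulled 5.8 [ 0.4976 -0.2366  0.0569] F [-1.4  7.4  7.7] w 0.0335
 8.6 [ 0.3305 -0.449   0.2989] F [-0.2  0.4  0.7] w 0.0853
```

View pics/z2.png

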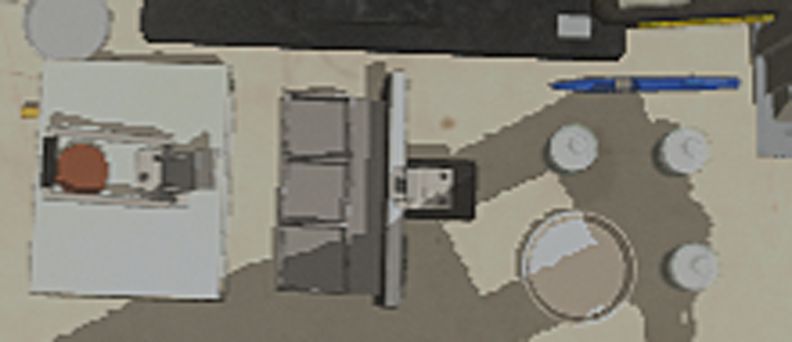

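View pics/s2.png

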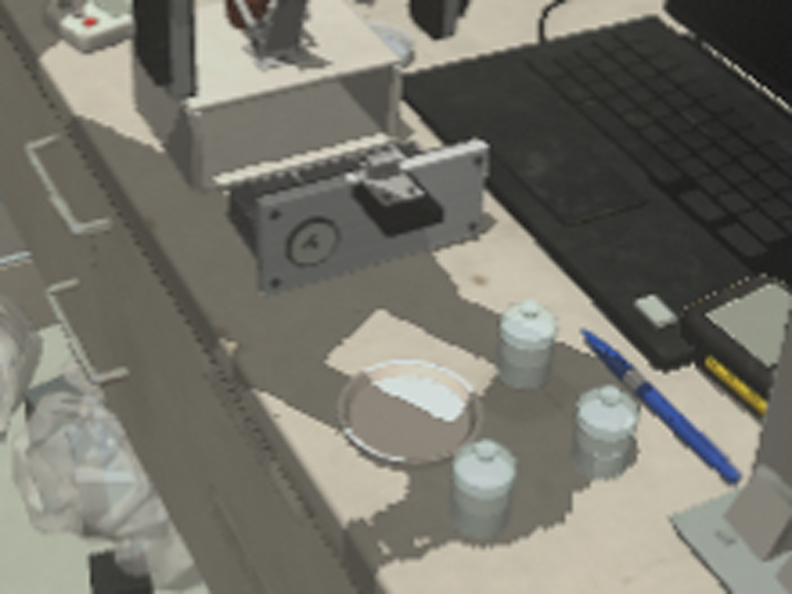

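The drawer is out, with its three cells at crop x 281–350 and y 97–290. All bottles still stand. I'll compute the cell centre.

```bash
python3 - <<'E'
from h import *
c=cam(); k=3.6
P=lambda x,y,z: ray(c,x/k+195-.4,y/k+170-.4,z)
for n,x,y,z in [('c00',285,92,.032),('c01',351,97,.032),('c10',278,290,.032),('c11',346,292,.032),('w12',316,158,.032),('w23',316,223,.032),('plateL',405,72,.072),('plateR',402,303,.072),('tL',475,160,.072),('tR',473,219,.072)]:
    p=P(x,y,z); d=p-RF; print(n,np.round(p,4),'ch',np.round([d@XD,d@YD],4))
E
```

```text
c00 [ 0.5654 -0.1309  0.032 ] ch [-0.0352 -0.0654]
c01 [ 0.5628 -0.1747  0.032 ] ch [-0.0791 -0.0636]
c10 [ 0.4345 -0.1285  0.032 ] ch [-0.0352  0.0655]
c11 [ 0.4339 -0.1728  0.032 ] ch [-0.0795  0.0653]
w12 [ 0.5216 -0.152   0.032 ] ch [-0.0572 -0.022 ]
w23 [ 0.4786 -0.1526  0.032 ] ch [-0.0585  0.0209]
plateL [ 0.5723 -0.2072  0.072 ] ch [-0.1114 -0.0736]
plateR [ 0.4261 -0.2062  0.072 ] ch [-0.113   0.0725]
tL [ 0.5166 -0.2517  0.072 ] ch [-0.1569 -0.0187]
tR [ 0.4792 -0.2504  0.072 ] ch [-0.1563  0.0186]
```

```bash
cat >> h.py <<'E'
HOME=[.33,-.45,.3]
def blobs(c,x0=330,x1=405,y0=195,y1=262):
    hsv=cv2.cvtColor(c['img'],cv2.COLOR_RGB2HSV)
    m=((hsv[:,:,1]<28)&(hsv[:,:,2]>100)).astype(np.uint8); mm=np.zeros_like(m); mm[y0:y1,x0:x1]=m[y0:y1,x0:x1]
    n,l,s,ce=cv2.connectedComponentsWithStats(mm)
    return [(s[i].tolist(),ray(c,*ce[i],.033)) for i in range(1,n) if s[i,4]>50]
def pick(p,psi,z=.029):
    bot.movep([p[0],p[1],z+.1],down(psi)); bot.move_straight([p[0],p[1],z],.1,guard=15); bot.clamp(); st('pick')
    bot.move_straight([p[0],p[1],z+.13],.15)
def place(p,psi,z):
    bot.movep([p[0],p[1],z+.1],down(psi)); print('guard',bot.move_straight([p[0],p[1],z],.06,guard=8)); st('place'); bot.open()
    bot.move_straight([p[0],p[1],z+.12],.15)
CELLX=-.0573
def cell(y,dx=0): return ch(CELLX+dx,y,0)
E
python3 - <<'E'
from h import *
c=cam()
for b in blobs(c): print(b)
hsv=cv2.cvtColor(c['img'],cv2.COLOR_RGB2HSV)
for p in [(353,211),(384,212),(388,244),(370,228),(340,195)]: print(p,hsv[p[1],p[0]].tolist())
E
```

```text
([348, 204, 13, 14, 138], array([ 0.53103562, -0.32252892,  0.033     ]))
([378, 205, 15, 13, 140], array([ 0.53084897, -0.39758866,  0.033     ]))
([340, 229, 20, 19, 184], array([ 0.46856982, -0.30958421,  0.033     ]))
([381, 237, 14, 14, 146], array([ 0.45344374, -0.40198808,  0.033     ]))
(353, 211) [49, 14, 143]
(384, 212) [38, 6, 162]
(388, 244) [45, 10, 160]
(370, 228) [19, 46, 116]
(340, 195) [24, 32, 168]
```

```bash
python3 - <<'E'
from h import *
pick([.4535,-.402],0.0)
bot.movep([.45,-.3,.2],down(YAW))
place(cell(.043),YAW,.0425)
bot.movep(HOME,down(YAW))
c=cam(); print(*blobs(c),sep='\n'); crop(c,255,185,415,265,5,'z3.png')
E
```

```text
pick 12.2 [ 0.4536 -0.4019  0.0292] F [-0.5  0.7  1.1] w 0.0082
guard False
place 17.0 [ 0.457  -0.1512  0.0429] F [-0.9 -0.3 -0.9] w 0.0081
([348, 204, 13, 14, 140], array([ 0.5310378 , -0.32235862,  0.033     ]))
([378, 205, 15, 13, 143], array([ 0.53096312, -0.39763965,  0.033     ]))
([340, 229, 21, 20, 193], array([ 0.46793158, -0.30966392,  0.033     ]))
```

View pics/z3.png

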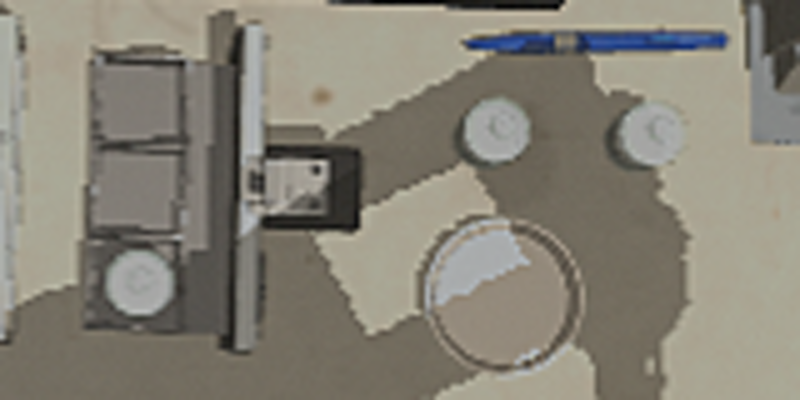

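The bottle from (387,243) now stands centred in the near end cell (crop 140,282). But width .008 shows it was held by the knob, so the pads sit higher than I reckoned. I'll pick the next one lower and look at the grip.

```bash
python3 - <<'E'
from h import *
pick([.531,-.3977],YAW,.021)
c=cam('scene'); u=proj(c,bot.read_state()['tool_pos'])[0]; print(u)
x,y=int(u[0]),int(u[1]); crop(c,max(0,x-60),max(0,y-60),x+60,y+60,4,'s4.png',[u])
E
```

```text
pick 22.9 [ 0.5313 -0.3981  0.0218] F [-1.3 -0.5  3.6] w 0.0285
[357.59463695 246.33363852]
```

View pics/s4.png

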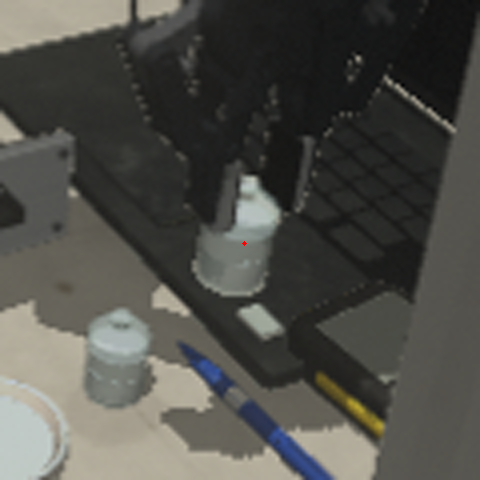

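The body is now held, at its upper third, and the bottle leans slightly. The tips stand higher than stated, so there's still room to go lower for the last one. Placing this one now.

```bash
python3 - <<'E'
from h import *
bot.movep([.5,-.3,.2],down(YAW))
place(cell(-.043),YAW,.0365)
bot.movep(HOME,down(YAW))
c=cam(); print(*blobs(c),sep='\n'); print(*blobs(c,265,300,190,260),sep='\n'); print(proj(c,[cell(-.043)*[1,1,0]+[0,0,.045],cell(0)*[1,1,0]+[0,0,.045],cell(.043)*[1,1,0]+[0,0,.045]]))
crop(c,255,185,415,265,5,'z5.png')
E
```

```text
guard False
place 27.0 [ 0.543  -0.1527  0.037 ] F [-0.5 -0.3 -0.1] w 0.0282
([348, 204, 13, 14, 141], array([ 0.53115125, -0.32236175,  0.033     ]))
([340, 229, 21, 19, 191], array([ 0.46824509, -0.31001047,  0.033     ]))
([273, 196, 25, 41, 498], array([ 0.50779532, -0.16340258,  0.033     ]))
([274, 198, 17, 15, 206], array([ 0.54189835, -0.15246293,  0.033     ]))
([276, 234, 14, 14, 163], array([ 0.45715601, -0.15386062,  0.033     ]))
[[282.81702757 203.88379435]
 [282.23451814 222.10067701]
 [281.64332295 240.54446035]]
```

View pics/z5.png

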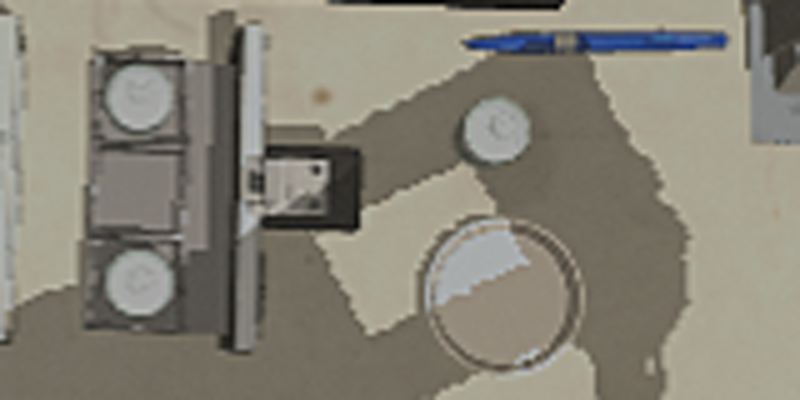

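Both bottles are centred in the end cells (crop 140,97 and 140,282). For the middle cell the jaws go diagonally. I'll first ease the drawer in about 7 mm so the opening fingers have room.

```bash
python3 - <<'E'
from h import *
def at(x,z=-.017): return ch(x,0,z)
bot.movep(at(-.19,.1),down(YAW)); bot.clamp(); bot.move_straight(at(-.19),.15); print(bot.move_straight(at(-.1605),.04,guard=12)); st('push')
bot.move_straight(at(-.19),.1); bot.move_straight(at(-.19,.12),.15); bot.open(); bot.movep(HOME,down(YAW))
c=cam(); 
for b in blobs(c,265,300,190,260): print(b)
print(*blobs(c),sep='\n')
# tongue end: dark pixels along centre line
g=cv2.cvtColor(c['img'],cv2.COLOR_RGB2GRAY); print(g[222,300:340].tolist())
crop(c,195,170,415,265,3.6,'z6.png')
E
```

```text
False
push 33.6 [ 0.4976 -0.2547  0.0549] F [-0.2 -0.2 -0.8] w -0.0002
([269, 198, 26, 50, 876], array([ 0.50437593, -0.15026025,  0.033     ]))
([348, 204, 13, 14, 136], array([ 0.53106267, -0.32233368,  0.033     ]))
([340, 229, 21, 20, 195], array([ 0.4679816 , -0.30972941,  0.033     ]))
[134, 72, 59, 59, 101, 150, 163, 161, 155, 156, 160, 160, 159, 159, 160, 169, 121, 37, 51, 50, 42, 45, 38, 55, 102, 110, 110, 108, 108, 108, 108, 106, 106, 103, 103, 97, 94, 156, 172, 169]
```

View pics/z6.png

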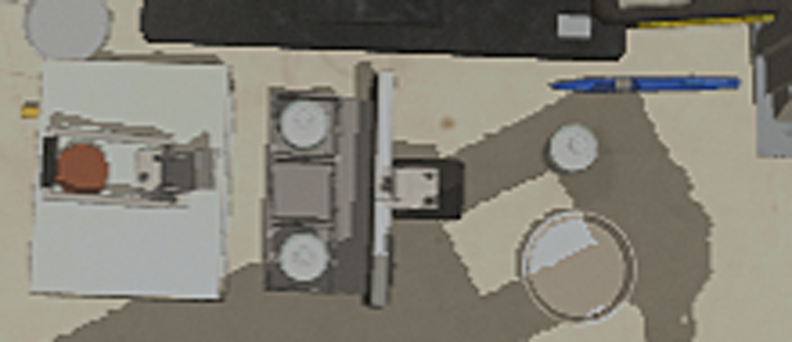

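```bash
sed -i 's/^CELLX=.*/CELLX=-.0498/' h.py; python3 - <<'E'
from h import *
c=cam(); b=[q for q in blobs(c) if q[0][2]<17][0]; print(b)
psi=YAW-np.pi/4
pick(b[1],psi,.017)
bot.movep([.5,-.28,.2],down(psi))
place(cell(0),psi,.033)
bot.movep(HOME,down(YAW)); st()
c=cam(); crop(c,235,180,375,265,5,'z7.png')
E
```

```text
([348, 204, 13, 14, 138], array([ 0.53103275, -0.32235484,  0.033     ]))
pick 39.9 [ 0.5314 -0.3226  0.0177] F [-1.3  0.3  2.8] w 0.0289
guard False
place 43.8 [ 0.5001 -0.1445  0.0334] F [-0.3  0.1  0.1] w 0.0292
 46.8 [ 0.3302 -0.4491  0.2988] F [-0.1 -0.2  0.3] w 0.0854
```

View pics/z7.png

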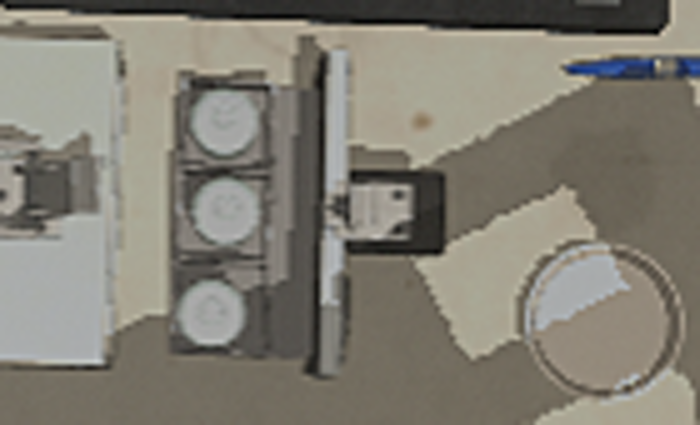

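All three bottles are in the drawer, at crop (225,123), (225,210) and (211,313). Now pushing the drawer home.

```bash
python3 - <<'E'
from h import *
def at(x,z=-.017): return ch(x,0,z)
bot.movep(at(-.185,.1),down(YAW)); bot.clamp(); bot.move_straight(at(-.185),.15); print(bot.move_straight(at(-.075),.06,guard=15)); st('push')
print(bot.move_straight(at(-.062),.02,guard=18)); st('push2'); p=bot.read_state()['tool_pos']; print('ch x',(p-RF)@XD)
bot.move_straight(at(-.10),.1); bot.move_straight(at(-.10,.12),.15); bot.open(); bot.movep([.3,-.3,.35],down(YAW)); st()
c=cam(); crop(c,195,175,295,260,7,'z8.png')
c=cam('scene'); crop(c,190,150,300,260,5,'s8.png')
E
```

```text
False
push 51.5 [ 0.4989 -0.1694  0.0548] F [ 0.7 -0.   0.1] w 0.0002
True
push2 52.2 [ 0.4991 -0.1626  0.0549] F [-0.4 -2.7  1.6] w -0.0003
ch x -0.06814997994078228
 55.6 [ 0.3003 -0.2995  0.349 ] F [ 0.   0.8 -0.3] w 0.0852
```

View pics/z8.png

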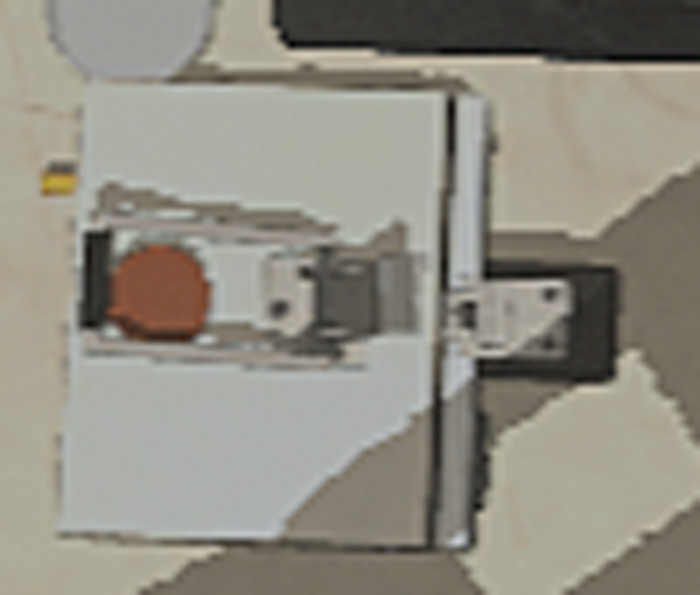

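View pics/s8.png

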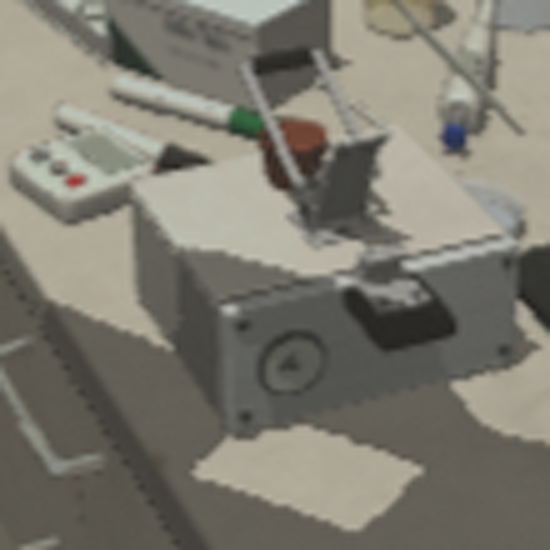

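The drawer is home in both views. In the scene view the loop stands up high behind the stopper, with its bar at s8 (283,62). Triangulating bar, lever end and stopper across the two views.

```bash
python3 - <<'E'
from h import *
t=cam();s=cam('scene')
def tri(a,b):
    A=[]
    for c,(u,v) in ((t,a),(s,b)):
        o=ray(c,u,v,0.); q=ray(c,u,v,.3); d=(q-o)/np.linalg.norm(q-o); A.append((o,d))
    M=sum(np.eye(3)-np.outer(d,d) for o,d in A); r=sum((np.eye(3)-np.outer(d,d))@o for o,d in A)
    x=np.linalg.solve(M,r); print([round(float(np.linalg.norm((np.eye(3)-np.outer(d,d))@(x-o))),4) for o,d in A]); return x
T=lambda x,y:(195+x/7-.4,175+y/7-.4); S=lambda x,y:(190+x/5-.4,150+y/5-.4)
for n,a,b in [('bar',T(97,280),S(283,62)),('barL',T(99,233),S(315,53)),('barR',T(94,326),S(252,70)),('stop top',T(161,285),S(293,135)),('leverendR',T(412,331),S(352,143)),('leverendL',T(413,256),S(385,137)),('tongL',T(614,268),S(457,318)),('tongR',T(611,378),S(393,345))]:
    x=tri(a,b); d=x-RF; print(n,np.round(x,4),'ch',np.round([d@XD,d@YD,d[2]],4))
E
```

```text
[0.001, 0.001]
bar [0.502  0.0052 0.1341] ch [0.0997 0.0003 0.0621]
[0.0002, 0.0002]
barL [0.5172 0.0043 0.1361] ch [ 0.0991 -0.0148  0.0641]
[0.0021, 0.0021]
barR [0.4873 0.0062 0.1325] ch [0.1005 0.0151 0.0605]
[0.0031, 0.0031]
stop top [ 0.5031 -0.0081  0.1007] ch [ 0.0864 -0.001   0.0287]
[0.0017, 0.0017]
leverendR [ 0.4902 -0.0912  0.1393] ch [0.0031 0.0105 0.0673]
[0.0011, 0.0011]
leverendL [ 0.5103 -0.0898  0.1374] ch [ 0.0049 -0.0096  0.0654]
[0.0009, 0.0009]
tongL [ 0.5163 -0.1509  0.0748] ch [-0.0561 -0.0167  0.0028]
[0.0008, 0.0008]
tongR [ 0.4827 -0.1511  0.07  ] ch [-0.057   0.0169 -0.002 ]
```

The bar is at chamber (.100, 0, .062), 74 mm from the hinge, so it checks out. It stands clear above the stopper. I'll pinch it fore and aft from above and look before swinging.

```bash
python3 - <<'E'
from h import *
p=ch(.0995,0,.0625-.016); psi=YAW-np.pi/2
bot.movep(p+[0,0,.1],down(psi)); print(bot.move_straight(p,.08,guard=8)); bot.clamp(); st('bar')
c=cam('scene'); u=proj(c,[bot.read_state()['tool_pos'],ch(.0995,0,.0625)]); print(u)
crop(c,190,110,300,220,5,'s9.png',u)
E
```

```text
False
bar 60.0 [0.5026 0.0074 0.1193] F [-2.   6.3  4.3] w 0.0038
[[246.59446815 167.04429266]
 [246.79620967 161.82426579]]
```

View pics/s9.png

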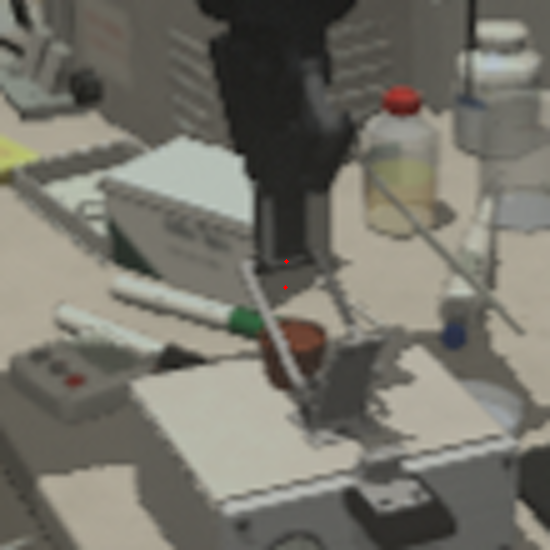

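Width shows 9 mm held, but the tips reach only just to the bar's underside. I'll regrip 6 mm lower, then swing along the arc.

```bash
python3 - <<'E'
from h import *
bot.open(); off=-.022
p=ch(.1005,0,.0625+off); bot.move_straight(p,.05,guard=8); bot.clamp(); st('bar')
for a in np.arange(35,121,8.5):
    r=np.radians(a); q=ch(.034+.074*np.cos(r),0,.028+.074*np.sin(r)+off)
    g=bot.move_straight(q,.06,guard=25)
    if g: st(f'guard {a}'); break
st('end')
c=cam('scene'); crop(c,190,110,310,230,5,'s10.png')
E
```

```text
bar 61.8 [0.5026 0.0077 0.1131] F [-1.2  4.6  3.6] w 0.0062
end 65.4 [ 0.5038 -0.1001  0.1448] F [ 7.  -4.2  5. ] w 0.006
```

View pics/s10.png

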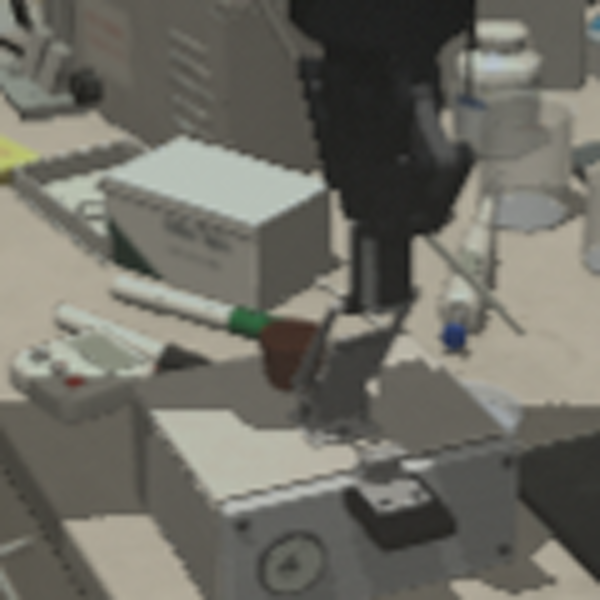

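The loop is held upright beside the lever, with its bar in the jaws just past vertical. Releasing it to fall forward.

```bash
python3 - <<'E'
from h import *
bot.open(); bot.wait(.5); p=bot.read_state()['tool_pos']; bot.move_straight(p+[0,0,.1],.1); bot.movep([.3,-.3,.35],down(YAW)); st()
t=cam(); s=cam('scene')
crop(t,195,175,295,260,4,'a.png'); crop(s,190,150,290,235,4,'b.png')
cv2.imwrite('pics/ab11.png',np.hstack([cv2.imread('pics/a.png'),cv2.imread('pics/b.png')]))
print(*blobs(t),sep='\n')
E
```

```text
69.7 [ 0.3001 -0.2998  0.3496] F [-0.3 -0.1 -0.3] w 0.0853
([340, 229, 32, 32, 692], array([ 0.45123777, -0.32390727,  0.033     ]))
```

View pics/ab11.png

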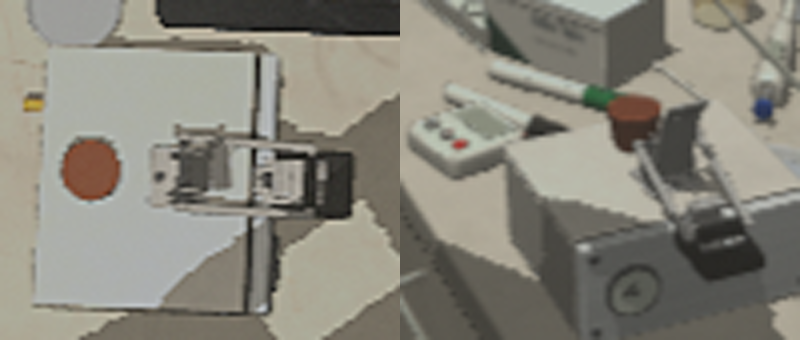

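The loop's bar now lies on the tongue in front of the keeper, at top crop (318,183). The dish hasn't moved. Stopper next.

```bash
python3 - <<'E'
from h import *
t=cam(); hsv=cv2.cvtColor(t['img'],cv2.COLOR_RGB2HSV); m=((hsv[:,:,0]<14)&(hsv[:,:,1]>100)).astype(np.uint8); m[:180]=0;m[260:]=0;m[:,:195]=0;m[:,260:]=0
n,l,s,ce=cv2.connectedComponentsWithStats(m); i=1+np.argmax(s[1:,4]); p=ray(t,*ce[i],.094); print(s[i],p)
bs=blobs(t); x,y,w,h,_=bs[0][0]; d=ray(t,x+w/2-.5,y+h/2-.5,.010); print('dish',d)
pick(p,YAW,.070)
bot.movep([.45,-.25,.25],down(YAW))
place(d,YAW,.0045)
bot.movep([.3,-.3,.35],down(YAW)); st()
t=cam(); crop(t,255,185,415,265,4,'z12.png')
m=cv2.cvtColor(t['img'],cv2.COLOR_RGB2HSV); m=((m[:,:,0]<14)&(m[:,:,1]>100)).astype(np.uint8); m[:180]=0;m[262:]=0;m[:,:300]=0;m[:,400:]=0
n,l,s,ce=cv2.connectedComponentsWithStats(m); i=1+np.argmax(s[1:,4]); print(s[i],ray(t,*ce[i],.025))
E
```

```text
[211 210  14  15 166] [ 0.50319792 -0.00769306  0.094     ]
dish [ 0.45176369 -0.3301902   0.01      ]
pick 73.1 [ 0.504  -0.0078  0.0707] F [-0. -0.  4.] w 0.0312
guard False
place 77.6 [ 0.4521 -0.3305  0.0049] F [-0.3  0.2  0.4] w 0.0311
 80.2 [ 0.3    -0.2996  0.3482] F [-0.1 -0.5 -0.4] w 0.0854
[351 237  14  14 144] [ 0.45294873 -0.33149792  0.025     ]
```

View pics/z12.png

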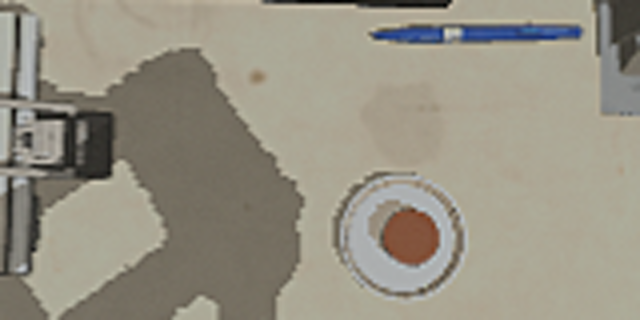

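Stopper sits in the dish about 5 mm off centre. That is my 16th view, so from here the checks are numeric. First I'll find the true closed fingertip height with a light touch on a free spot of the roof.

```bash
python3 - <<'E'
from h import *
p=ch(.095,.05,.04); bot.movep(p+[0,0,.06],down(YAW)); bot.clamp(); bot.move_straight(p,.1)
g=bot.move_straight(ch(.095,.05,-.012),.02,guard=4); st('touch'); print(g)
bot.move_straight(p+[0,0,.06],.1)
E
```

```text
touch 85.9 [0.4524 0.0014 0.0601] F [ 0.7 -0.6 -0.1] w -0.0001
False
```

```bash
python3 - <<'E'
from h import *
p=ch(.095,.05,.0); bot.move_straight(p,.1)
g=bot.move_straight(ch(.095,.05,-.035),.015,guard=4); st('touch'); print(g)
bot.move_straight(ch(.095,.05,.1),.1)
E
```

```text
touch 89.4 [0.4523 0.0014 0.0591] F [-1.3  0.4  4.2] w -0.0001
True
```

The tip is 12.9 mm above the reported TCP when shut. Now the lever, pushing its tab with the finger's rear lower edge along the arc.

```bash
python3 - <<'E'
from h import *
def tcp(th,rho=53,h=7):
    c,s=np.cos(th),np.sin(th)
    x=.036+(rho*c-h*s)/1000; z=.012+(rho*s+h*c)/1000
    return ch(x-.011,0,z-.0129)
a=tcp(2.0,50); a0=a-XD*.03
bot.movep(a0+[0,0,.08],down(YAW)); bot.move_straight(a0,.1); st('start'); print(bot.move_straight(a-XD*.004,.03,guard=10))
f=lambda th: 50+3*np.clip((2-th),0,1)
for th in np.arange(1.9,.25,-.1):
    g=bot.move_straight(tcp(th,f(th)),.05,guard=30); F=bot.read_state()['force']; print(round(th,2),g,np.round(F,1))
    if g: break
E
```

```text
start 92.3 [ 0.5007 -0.1268  0.1144] F [-0.3 -0.4 -0.7] w -0.0001
False
1.9 False [-0.8 -0.6  0.4]
1.8 False [ 0.5 -0.   0.4]
1.7 False [-0.2 -0.9 -0.3]
1.6 False [-0.4 -0.7 -0.7]
1.5 False [-0.1 -0.5 -1.1]
1.4 False [-0.9 -0.4  0.1]
1.3 False [-0.1  0.1 -0.8]
1.2 False [-0.3  0.   0.3]
1.1 False [ 1.1  0.1 -0.3]
1.0 False [ 0.4 -0.7 -0.1]
0.9 False [ 0.4  0.  -0.7]
0.8 False [ 0.3  0.2 -0. ]
0.7 False [ 0.1  0.5 -0.2]
0.6 False [ 0.6 -0.2 -0.1]
0.5 False [-0.6  0.6  0.3]
0.4 False [-0.4 -0.8  0.2]
0.3 False [-0.  -0.4 -0.4]
```

Almost no force, so the lever may not have followed. Backing off and checking numerically with a coarse grey map.

```bash
python3 - <<'E'
from h import *
p=bot.read_state()['tool_pos']; print(np.round([(p-RF)@XD,(p-RF)@YD],4)); bot.move_straight(p+[0,0,.1],.1); bot.movep([.3,-.3,.35],down(YAW))
t=cam(); g=cv2.cvtColor(t['img'],cv2.COLOR_RGB2GRAY)
print('cols 205-290'); 
for r in range(206,234): print(r,''.join("#@%*+=-:. "[min(9,int(v)//20)] for v in g[r,203:292]))
s=cam('scene'); g=cv2.cvtColor(s['img'],cv2.COLOR_RGB2GRAY)
for r in range(168,226): print(r,''.join("#@%*+=-:. "[min(9,int(v)//20)] for v in g[r,215:300]))
def tip(th,rho=53,h=7):
    c,s=np.cos(th),np.sin(th); return ch(.036+(rho*c-h*s)/1000,0,.012+(rho*s+h*c)/1000)
for th in (2,1.6,1.2,.9,.6,.3,0): print(th,proj(t,tip(th,62,7))[0].round(0),proj(s,tip(th,62,7))[0].round(0))
E
```

```text
[0.0738 0.0004]
cols 205-290
206 .::.................................................. :*:.. -+:................-=========
207 .:-..........................            ............ :%:.. -+................:==========
208 .::..........   ............:============.            :%:   -*==========+:...:===========
209 ...........:====:           :=:::-====++++*++++++=====+@+==.-*===========================
210 .::.........=-----=-=======..-::.      .....::::::----=+====*%*+=========================
211 .::........:::--==+========--=*+++======-::::::::.....     ..  .-========================
212 ..:........------:..:::----==+%%+=-......--:-----::---++-----::.-****+++++++=-===========
213 .::........-------::::::::::::....:-==+*%%-.:........ -@:   -@%*%%%%%%%%%%%%%%@%+========
214 ...........-------::::::::::::::::::::::::..::....... -@:.:-*@@%%@@@@%@%%%%%%%%%*========
215 .:.........-------:::::::::::::::::::::::...-:....... -@: .:::-=%:...   :*%%%%%@*========
216 ...........:------:::::::::::::::::::::::::.:.........-%=---:..:+-...-*=-=%%%%%%*========
217 ...........:-----::::::::::::::::
[... 6272 characters left out ...]
***+++++++++**++++++++++****+++++++++++++++++++*%**+++-...
221 +++++++++++********+==+++++**+++**+++++**+++++++++++++++++++++++++++++++++++++++-....
222 ++++++++++++*******+==++++*%+++****++++**++++++++++++++++++++++++++++++++++++++-.....
223 ++++++++++++*******+==++++**+=+**%*++++**++++++++++++++++++++++++++++++++++++-:......
224 +++++++++++++*****++==++++**+=++++++++**++++++++++++++++++++++++++++++++---::........
225 ++++++++++++++****++==++++**+=++++++++**+++++++++++++++++++++++++++++-::.::..........
2 [254. 216.] [263. 178.]
1.6 [242. 215.] [259. 170.]
1.2 [230. 215.] [255. 166.]
0.9 [223. 215.] [252. 166.]
0.6 [217. 216.] [249. 168.]
0.3 [213. 216.] [248. 172.]
0 [212. 217.] [247. 178.]
```

The lever did follow: its end is at top col 214 and scene (248,171), matching about 0.3 rad. The loop is still forward. Pressing it past the toggle.

```bash
python3 - <<'E'
from h import *
def tcp(th,rho=53,h=7):
    c,s=np.cos(th),np.sin(th)
    return ch(.036+(rho*c-h*s)/1000-.008,0,.012+(rho*s+h*c)/1000-.0129)
bot.movep(tcp(.5)+[0,0,.09],down(YAW)); print(bot.move_straight(tcp(.5)+[0,0,.003],.1,guard=15))
for th in np.arange(.4,-.16,-.05):
    g=bot.move_straight(tcp(th),.03,guard=25); r=bot.read_state(); print(round(th,2),g,np.round(r['force'],1),r['tool_pos'][2].round(4))
    if g: break
p=bot.read_state()['tool_pos']; bot.move_straight(p+[0,0,.1],.1); bot.movep([.3,-.3,.35],down(YAW)); st()
t=cam(); g=cv2.cvtColor(t['img'],cv2.COLOR_RGB2GRAY)
for r in range(208,232,2): print(r,''.join("#@%*+=-:. "[min(9,int(v)//20)] for v in g[r,203:292]))
s=cam('scene'); g=cv2.cvtColor(s['img'],cv2.COLOR_RGB2GRAY)
for r in range(166,216): print(r,''.join("#@%*+=-:. "[min(9,int(v)//20)] for v in g[r,230:295]))
print(blobs(t))
E
```

```text
False
0.4 False [ 0.3  0.8 -0.6] 0.098
0.35 False [ 0.1 -0.6 -0.1] 0.0957
0.3 False [-0.5  1.   0.1] 0.0932
0.25 False [-0.1  0.1 -0.3] 0.0907
0.2 False [-0.1 -0.  -0.5] 0.0882
0.15 False [-0.6  0.8  0. ] 0.0857
0.1 False [-0.2  0.4 -0. ] 0.0831
0.05 False [ 0.7 -1.  -0.8] 0.0805
0.0 False [-2.4 -0.6  5.4] 0.0789
-0.05 False [-5.9  0.7 17.4] 0.0784
-0.1 False [-12.5  -0.7  29.9] 0.0781
-0.15 False [-17.8   0.1  43.4] 0.0777
 108.7 [ 0.3003 -0.2994  0.3492] F [0.2 0.3 0.3] w -0.0002
208 .::............................             ......... :%:.. -*===========:...:===========
210 .::........===: .............::.:......:::::::-------=+++=++*%*++========================
212 ..:.......:::---=+++==++++====+%+=-......=+==-::-=---:=+=----::.:+***+++++++=============
214 ..........::::::::::::::::::::::::::::.-*-..::....... -@:.:-*@@@%@@@@%@%%%%%%%%%*========
216 ..........::::::--:::::::::::::::::::::::...:.........-%=--=-:..-*:..-*=-=%%%%%%*========
218 .........-::::::::.:::::::::::::::::::::===::.........---*%*:::.=+:...:..=%%%%%%*========
220 .........:::::::::::::::::::::::::::::...-+::
[... 3390 characters left out ...]
+============+*+++=+++=====+%%%%*++=---:::-*%+++++++++++++++++*%
208 ++=======++**+==++======++++*%%%*+=-:::::-=+=+*++++++++++++++++*%
209 *++==++**++++=======++++++++*%%%%*+==+-:::-+-=**+++++++++++++++*%
210 **++++=++=======++++++++++++*%%%%%*+**+=====+*%%*++++++++++++++-=
211 **++:..:===+++++++++++++++++*%%%%%%**+++****%%%%%*+++++++++++++-:
212 ***+-..-+++++++++++++++++++++*%%%%%***%%%%%%%%%%%%+++++++++++++-.
213 ***+====++++++++++++++++++++++*%%%%%%%%%%%%%%%%%%%*+++++++++++=:.
214 ***++=+****++++++++++++++++++++*%%%%%%%%%%%%%%%%%%%*+++++++++++:.
215 ***++++*%*++++++++++++++++++++++*%%%%@%%%%%%%%%%%%%*+++++++++++=:
[([340, 229, 32, 32, 478], array([ 0.44989725, -0.32306238,  0.033     ]))]
```

```bash
python3 - <<'E'
from h import *
t=cam(); s=cam('scene')
for n,x in (('tight',-.0225),('slack2.0',-.035)):
    P=[ch(x,y,.0065) for y in (-.0215,0,.0215)]; print(n,proj(t,P).round(1).tolist(),proj(s,P).round(1).tolist())
old=cv2.imread('pics/ab11.png')
g=cv2.cvtColor(t['img'],cv2.COLOR_RGB2GRAY)
for r in (210,211,212,213,227,228,229): print(r,g[r,255:282].tolist())
print('tongue end row 218',g[218,270:290].tolist(),[proj(t,ch(-x,0,0))[0].round(1).tolist() for x in (.059,)])
sg=cv2.cvtColor(s['img'],cv2.COLOR_RGB2GRAY)
cv2.imwrite('pics/fin_t.png',t['img'][:,:,::-1]);cv2.imwrite('pics/fin_s.png',s['img'][:,:,::-1])
# lever top face tilt: end/edge positions predicted
def L(th,rho,h,y): 
    c,q=np.cos(th),np.sin(th); return ch(.036+(rho*c-h*q)/1000,y,.012+(rho*q+h*c)/1000)
for th in (0,.1,.3): print(th,proj(t,[L(th,62,8,-.012),L(th,62,8,.012)]).round(1).tolist(),proj(s,[L(th,62,8,-.012),L(th,62,8,.012)]).round(1).tolist())
E
```

```text
tight [[267.3, 210.4], [267.0, 219.9], [266.6, 229.5]] [[276.7, 204.0], [268.1, 206.0], [259.4, 208.1]]
slack2.0 [[272.9, 210.6], [272.5, 220.1], [272.2, 229.7]] [[279.1, 206.7], [270.5, 208.8], [261.8, 210.9]]
210 [124, 115, 100, 81, 95, 99, 96, 100, 73, 57, 76, 81, 97, 110, 112, 112, 112, 111, 109, 108, 108, 107, 109, 105, 107, 109, 108]
211 [173, 178, 183, 187, 185, 177, 175, 175, 177, 179, 180, 176, 148, 118, 118, 119, 117, 116, 116, 115, 114, 113, 114, 112, 112, 113, 112]
212 [131, 140, 117, 92, 117, 130, 131, 134, 124, 142, 144, 164, 148, 82, 64, 68, 67, 83, 91, 91, 92, 92, 90, 90, 109, 120, 116]
213 [178, 183, 134, 24, 152, 186, 185, 188, 133, 30, 40, 66, 83, 64, 47, 48, 45, 48, 45, 46, 44, 45, 42, 41, 42, 42, 40]
227 [134, 137, 140, 126, 115, 113, 111, 93, 80, 84, 150, 145, 72, 42, 47, 49, 50, 48, 48, 48, 51, 47, 53, 53, 52, 49, 43]
228 [170, 176, 182, 183, 180, 179, 182, 186, 191, 153, 110, 104, 67, 32, 39, 36, 37, 41, 41, 41, 43, 42, 43, 42, 41, 41, 35]
229 [115, 97, 61, 111, 140, 136, 123, 112, 88, 79, 87, 92, 93, 90, 94, 92, 77, 64, 66, 65, 62, 48, 34, 43, 51, 48, 76]
tongue end row 218 [167, 165, 168, 156, 163, 163, 109, 47, 48, 48, 48, 47, 42, 73, 103, 111, 111, 107, 110, 110] [[283.2, 220.8]]
0 [[212.7, 212.0], [212.1, 222.8]] [[251.8, 176.7], [242.8, 178.6]]
0.1 [[212.7, 211.6], [212.1, 222.5]] [[251.9, 174.7], [242.9, 176.6]]
0.3 [[213.7, 211.0], [213.1, 221.9]] [[252.6, 171.1], [243.4, 173.0]]
```

```bash
python3 - <<'E'
# compare leg ends: start-of-hook image (ab11 left, 4x of top 195..295,175..260) vs now, along both legs
import cv2, numpy as np
a=cv2.imread('pics/ab11.png',0)[:340,:400]; a=cv2.resize(a,(100,85),interpolation=cv2.INTER_AREA)
b=cv2.imread('pics/fin_t.png',0)[175:260,195:295]
for r in range(208-175,231-175):
    f=lambda v:''.join("#@%*+=-:. "[min(9,int(q)//20)] for q in v)
    print(r+175,f(a[r,55:95]),'|',f(b[r,55:95]))
E
```

```text
208 ==-==--+@=.  -*===========:...:========= | ...... :%:.. -*===========:...:=========
209 +=-===+*%*+=.-*========================= | ...... :@:   -*=========================
210 +-:::::::::-:-====++++++================ | ------=++++++*%*++======================
211 ==:--:::::::::......:::-================ | :......   .......:======================
212 ==:::..-%=:::=++==-:::.:=++++=========== | :-=---:=+=----::.:+***+++++++===========
213 ==-... -@:  .-%%%%%%%%==%%%%%%%%%+====== | ...... -@:   -@%*+*%%%%%%%%%%%%@%+======
214 ==:... -%:.:.-%@@%%@@@%%%%%%%%%%%*====== | ...... -@:.:-*@@@@@@@@@@%%%%%%%%%*======
215 ==:....-%:...:--:::.-*%%+=+%%%%%%*====== | ...... -@: .----:+*:..   :+%%%%%%*======
216 =+:....-*=--::::....-*%%+-=%%%%%%*====== | ...... -%=--+-::.-*:..-*=-=%%%%%@*======
217 =+-....-+:.:..::.::.-*%%=:=%%%%%%*====== | ...... --...--::.-+:..-*-:=%%%%%%*======
218 =+-....-+:-**-::.::.-%%%=:=%%%%%%*====== | .......---*%*:::.=+:...:..=%%%%%%*======
219 =+-....-+=+**-::.-:.-%%%=:=%%%%%@*====== | .......---***:::.-+:.....-%%%%%%@+======
220 =+-....-+:-**:::.::.-%%%*+%%%%%%%+======
[... 223 characters left out ...]
 .  .. .=+-:.::::.:..-%@%++%%%%%%%+====== | .......=+-:...  .+: :=+*++%%%%%%@+======
224 -:... :+=....-=--:.:+%%%++%%%%%%%+====== | ......:++...:+%%%@+===*%+*%%%%%%@+======
225 ==----=%*=-:.....:==+%@%++%%%%%%@+:.:=== |       .+- ::.:+%%%+======+%%%%%%@: .:===
226 ====++*%*+=-+%%%%%%%%%%%%%%%%%%%%:..:=== | ++====+@+=--+@@%*%%%%****%%%%%%%%:..-===
227 :::::::::::---=+**%%%+=*%%%%%%%%%:...-== | ::-----:-===+*+::*%%%%%%%%%%%%%%%:...-==
228 ---::::::::::...-++++==*@%@@@@@@%:....:= | .......   .   :==*@@@@%%%%%%%%%@@:....:=
229 ......:*=::-++++++++++++**%%%%%+=.....:= | -:::-=+*=---=+*++++++*****%@%%%*=:....:=
230 ..... -%: :-+*+===========:...........:= | ..... :%: :-+*============:     ......-+
```

```bash
python3 - <<'E'
from h import *
t=cam(); m=cv2.cvtColor(t['img'],cv2.COLOR_RGB2HSV); m=((m[:,:,0]<14)&(m[:,:,1]>100)).astype(np.uint8); m[:180]=0;m[262:]=0;m[:,:300]=0;m[:,400:]=0
n,l,s,ce=cv2.connectedComponentsWithStats(m); i=1+np.argmax(s[1:,4]); print('stopper',ray(t,*ce[i],.025)); x,y,w,h,_=blobs(t)[0][0]; print('dish',ray(t,x+w/2-.5,y+h/2-.5,.010))
st(); bot.job_done()
E
```

```text
stopper [ 0.45294873 -0.33149792  0.025     ]
dish [ 0.45176369 -0.3301902   0.01      ]
 108.9 [ 0.3004 -0.2994  0.3494] F [ 0.7  1.  -0.1] w -0.0001
the job is handed in; nothing more can be done
```

The job is handed in at about 109 s of the 192 s allowed. All three weighing bottles are in the drawer, one to a cell. The drawer is shut, the loop is hooked in front of the keeper, the lever is down flat, and the stopper is in the dish.

**Last checks**
- **Drawer:** the tongue's free end is within a pixel of where it should be with the drawer shut.
- **Loop and lever:** the loop's bar moved back under the keeper's lip, at top-camera column 267 as predicted for a tight loop. The lever's end matches the flat position in both cameras, and the finger met a hard stop there.
- **Stopper:** it measures about 2 mm from the dish's centre, and the dish has not moved.

**What failed, disagreed or was not checked**
- **Bottle grip:** the first bottle was lifted by its knob, because the pads sit about 13 mm higher than I had reckoned. It still landed upright and centred. The other two were held by the body.
- **Near-end bottle:** it was about 4 mm off its cell's centre before the drawer was shut, against a 6 mm limit. The bottles could not be seen again after that.
- **Lever force:** I measured almost none while closing it, where about 4 N was expected. That the latch is under tension rests on the pictures alone, and I could not read how far the keeper hook is pulled.
- **Final pictures:** my 16 views were used up, so I checked the latch by pixel values and not by eye.

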